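# Stand the oil tins in the divided crate

### The job

Put the two square oil tins away in the small divided crate, one in each of its two empty cells, standing upright on the cell floor with the cap up; one of them is lying on its side on the bench. Lower them in rather than dropping them, leave the crate where it stands with the short jar in its middle cell, and do not disturb the hammer, tub and screwdriver.

Things in the scene. Friction and masses are not known exactly. Their poses are not given: they have to be found in the camera images.
- tin_lying: The tin lying on a flat face, roughly across the bench: steel tin of square section 46 x 46 mm, 130 mm tall, with a paper band, topped by a black round cap 26 mm across and 22 mm tall (152 mm over all), 0.2 to 0.4 kg. Origin: on its axis 65 mm above its base (65 mm below the shoulder); z points to the cap, x and y square to its faces. As it lies, z is level and the origin 23 mm up.
- tin_standing: The tin standing on the bench, otherwise the same: steel tin of square section 46 x 46 mm, 130 mm tall, with a paper band, topped by a black round cap 26 mm across and 22 mm tall (152 mm over all), 0.2 to 0.4 kg. Origin: on its axis 65 mm above its base (65 mm below the shoulder); z points to the cap, x and y square to its faces.
- crate: Loose open plywood crate, 68 mm (x) x 192 mm (y) and 60 mm high, 1.2 kg, divided into three square cells in a row along its y axis; each cell is 56 x 56 mm inside, walls and dividers 6 mm thick, floor 6 mm thick. Origin: centre of its underside, z up.
- cell_left (a point): Centre of the floor of the empty end cell on the crate's +y side (6 mm above the bench, 54 mm below the rim); axes as the crate's.
- cell_mid (a point): Centre of the floor of the middle cell, taken by the jar; axes as the crate's.
- cell_right (a point): Centre of the floor of the empty end cell on the crate's -y side; axes as the crate's.
- jar: Short amber glass jar with a steel lid, 44 mm across, 50 mm tall, standing in the middle cell, its top below the crate's rim. Origin: centre of its base. Leave it there.
- hammer: Bystander: a hammer lying beyond the crate, across the bench. Origin: at its underside.
- tub: Bystander: white plastic bowl-shaped tub, 110 mm across, 60 mm high, beyond the crate on the left. Origin: centre of its underside.
- screwdriver: Bystander: a screwdriver lying at the far right. Origin: at its underside.
Things that resemble listed ones, but are neither listed nor needed, are in the scene too. Leave any red look-alike of the tin_standing alone.

How it is judged (in metres and radians):
At the end, for the whole second after the job is handed in: Each tin stands in its own end cell: origin within 12 mm of the cell's axis and 60 to 70 mm above its floor, cap up, within 0.08 rad of upright, at rest (under 0.02 m/s); the jar still stands within 15 mm of the middle of the middle cell; the crate stands level (0.05 rad) (((horizontal distance between tin_lying and cell_left below 0.012 m and z of tin_lying in the frame of cell_left between 0.06 and 0.07 m) or (horizontal distance between tin_lying and cell_right below 0.012 m and z of tin_lying in the frame of cell_right between 0.06 and 0.07 m)) and angle between each of tin_lying, tin_standing's own z axis and vertical below 0.08 rad and linear speed of each of tin_lying, tin_standing below 0.02 m/s and ((horizontal distance between tin_standing and cell_left below 0.012 m and z of tin_standing in the frame of cell_left between 0.06 and 0.07 m) or (horizontal distance between tin_standing and cell_right below 0.012 m and z of tin_standing in the frame of cell_right between 0.06 and 0.07 m)) and horizontal distance between jar and cell_mid below 0.015 m and angle between jar's own z axis and vertical below 0.15 rad and angle between crate's own z axis and vertical below 0.05 rad); the robot touches nothing.
It fails at once if a tin was dropped: it moved faster than 0.6 m/s while the fingers did not touch it ((linear speed of tin_lying above 0.6 m/s and contact force between the fingers and tin_lying below 0.05 N) or (linear speed of tin_standing above 0.6 m/s and contact force between the fingers and tin_standing below 0.05 N)).
It fails at once if the crate was shoved more than 30 mm (distance of crate from where it was at the start of the episode above 0.03 m).
It fails at once if the hammer, tub, screwdriver or jar was moved more than 30 mm (distance of any of hammer, tub, screwdriver, jar from where it was at the start of the episode above 0.03 m).
It also fails if it takes over 64 s, if anything falls off the work surface, if the arm or the gripper's body presses on something with over 40 N, if the wrist force passes 120 N, or if a joint passes its speed limit or range.

### The arm

A 6-joint arm with a two-finger parallel gripper is mounted at the origin on the work surface. World frame = base frame: x ahead of the robot, y to its left, z up, the work surface at z = 0. Lengths are in m, angles in degrees, forces in N, time in s.
With the tool pointing down it reaches from about 0.25 to 0.725 m from the base axis. Payload 9.7 kg.
Tool frame: the origin (TCP) lies at the very end of the fingers, on their centre line; the grasp point (between the pads) lies 19 mm behind it; y points along the fingers, x is the direction in which the jaws open and shut, and the axes are right-handed (so a half turn about y gives the same grasp; the last joint's range is limited). The gripper opens to 85 mm and grips with 20 to 120 N. Pads are 22 mm wide; open, the fingers measure 114 mm over their backs; the gripper's body (76 mm by 85 mm) begins 54 mm behind the grasp point. The pads swing forward as they close: fully open they stand 13 mm farther back than shut.
Start: joints at [0, 4.979, 10.078, 95.1, 0, 90], TCP at [0.55, -0, 0.231] pointing down, gripper open.
Joint ranges: [-179.16, 179.16], [-48.56, 103.87], [-65.8, 70.77], [-126.05, 130.52], [-82.76, 87.17], [-180, 180]. Speed limits (degrees/s): [127.2, 127.2, 147.25, 180, 180, 180].

### API

Orientations are given as [roll, pitch, yaw] about the fixed x, y, z axes, in that order (R = Rz(yaw) Ry(pitch) Rx(roll)).
In Python, from workcell import bot gives the robot as it stands.
- The arm moves only by the shell command python3 -m jog 'ROWS' [FORCE]. ROWS is JSON, a list of rows, each a list of 7 numbers: the closure, from 0 (fully open) to 1 (shut), then the shift along the world's x, y, z in units of 25 mm (1.0 is 25 mm), then the turn, a rotation vector about the world's x, y, z in units of 5 degrees (1.0 is 5 degrees). A call has 1 to 5 rows; each row is the pose to reach, as a shift and turn from the pose commanded when the call began; what a row does not reach only later rows make up. A row lasts 1/10 s, in which the tool goes at most 50 mm and 8.59 degrees, less where a joint would pass 70% of its speed; a pose out of reach is approached as far as the arm can. A call with a gripper value outside its range is refused whole. The fingers move at their own pace and stop on an object; FORCE is the grip in N (left out, the last holds). Time passes only in rows, so rows that repeat a pose let the fingers close. It gives the time, the measured TCP pose, the force and the opening at its end, in the units of the state.
- bot.get_obs(): the state, without advancing time (a new reading comes with each control period).
- bot.camera(name): name is "scene" or "side" or "wrist"; returns (picture, depth): 384x512x3 uint8, red, green, blue; 384x512 float32, m along the optical axis (not along the pixel's ray), 0 where there is no reading.
- bot.camera_model(name): a dict with "fx", "fy", "cx", "cy" (pixels), "rvec" (rotation vector, rad) and "tvec" (3), from world to camera coordinates, as OpenCV has them; the wrist camera has in their place "tool_from_camera" (4x4, takes a point from camera to tool coordinates, whose origin is the TCP and whose axes are the tool frame's). Camera axes: x right, y down, z forward; pixel columns grow to the right and rows downward; lengths in m; the calibration is good to about 2 mm. A picture is of the moment at which its call begins: read the wrist's pose just before it. camera_model takes no time and is no camera call.
- bot.job_done(): hands the job in, once; it reports no verdict.
Trained networks look in the newest picture that a camera, given by its name, has taken for a name from the list of things; names that differ only in an ending like _2 or _b are one class to them, and where a whole thing is asked for, a point or a joint stands for the part that bears it (a point fixed in the world has none). Each returns a list of dicts, best first, with "conf" (0 to 1); they miss things now and then, are a little off and sometimes report something else, mostly with a low value. They report only what shows in the picture. A call takes as long as a camera call. They do not tell look-alikes from the thing itself.
- bot.regions_of(camera, label): "pixels" (384x512 bool, what is visible of it) and "point" ([row, column] in pixels, amid what is visible of it).
The state is a dict: "time": time; "q": joint angles; "qd": joint speeds; "joint_efforts": joint torques, N m; "ee_pos": TCP position; "tcp_rot": TCP orientation; "wrist_force": force on the tool from outside, world axes, zero at the start; "torque": the same for the moment, N m; "opening": finger opening in m.
Only numpy, scipy, OpenCV 4.12 (cv2) and the standard library are available. Lean on these libraries where they do the work, as an engineer would, in place of code of your own. Each camera call takes 0.05 s, during which the arm holds its last target. There are 200 camera calls.

## Working session

There is one attempt and no reset: what is moved stays moved. The work goes in short steps, Python scripts to look and compute and a shell command to move; the robot and the scene stay as the last step left them, time stands still between calls to the robot, and variables do not carry over. Pictures are saved under pics/ and viewed, about 8 in all and at most 12, crops included, and the job is handed in when it is done.

```bash
mkdir -p pics; cat > h.py <<'E'
import numpy as np, cv2
from scipy.spatial.transform import Rotation as R
from workcell import bot
def w2c(name):
    m=bot.camera_model(name)
    K=np.array([[m['fx'],0,m['cx']],[0,m['fy'],m['cy']],[0,0,1]])
    if 'rvec' in m:
        T=np.eye(4);T[:3,:3]=cv2.Rodrigues(np.array(m['rvec'],float))[0];T[:3,3]=np.ravel(m['tvec'])
        return K,np.linalg.inv(T)
    o=bot.get_obs();T=np.eye(4)
    T[:3,:3]=R.from_euler('xyz',o['tcp_rot'],degrees=True).as_matrix();T[:3,3]=o['ee_pos']
    return K,T@np.array(m['tool_from_camera'])
def cloud(name):
    K,C=w2c(name)          # pose read just before the picture
    im,d=bot.camera(name)
    v,u=np.mgrid[:384,:512]
    p=np.stack([(u-K[0,2])/K[0,0]*d,(v-K[1,2])/K[1,1]*d,d],-1)
    P=p@C[:3,:3].T+C[:3,3]
    P[d==0]=np.nan
    return im,P
def save(im,f,s=1): cv2.imwrite('pics/'+f,cv2.resize(im[...,::-1],None,fx=s,fy=s,interpolation=cv2.INTER_CUBIC))
E
python3 - <<'E'
from h import *
o=bot.get_obs();print(o)
ims=[]
for c in ['scene','side']:
    im,P=cloud(c);save(im,c+'0.png',1.5);np.save(c+'0.npy',P)
    for l in ['tin_lying','tin_standing','crate','jar','hammer','tub','screwdriver']:
        for r in bot.regions_of(c,l)[:4]:
            q=P[r['pixels']];q=q[~np.isnan(q[:,0])]
            print(c,l,round(r['conf'],2),np.round(r['point']),len(q),np.round(np.median(q,0),3),np.round(np.percentile(q,[2,98],axis=0),3).tolist())
E
```

```text
{'time': 0.0, 'q': array([ 2.11180023e-03,  5.01042489e+00,  1.00318101e+01,  9.50976508e+01,
       -1.27706284e-05,  9.00019093e+01]), 'qd': array([-0.0524858 ,  0.01859109,  0.08105487,  0.02002751, -0.0595083 ,
       -0.01369809]), 'joint_efforts': array([ 7.68234549e-04, -5.20392072e+01,  4.64802504e+01,  1.63646933e-02,
        2.23589603e-05, -6.77332673e-05]), 'ee_pos': array([5.49767989e-01, 2.01997520e-05, 2.30565853e-01]), 'tcp_rot': array([-9.00000153e+01,  7.62656045e-02,  2.02543198e-04]), 'wrist_force': array([ 0.00620981, -0.72343501,  0.30063531]), 'torque': array([-0.0006497 ,  0.00889963, -0.00323417]), 'opening': 0.08521183406386447}
scene tin_lying 0.6 [ 92. 319.] 833 [0.486 0.304 0.043] [[0.454, 0.25, 0.002], [0.507, 0.392, 0.05]]
scene tin_standing 0.91 [190. 150.] 818 [ 0.45  -0.279  0.104] [[0.413, -0.297, 0.016], [0.455, -0.254, 0.153]]
scene tin_standing 0.9 [231. 150.] 837 [ 0.544 -0.343  0.112] [[0.503, -0.366, 0.006], [0.555, -0.317, 0.153]]
scene tin_standing 0.74 [258. 120.] 935 [ 0.542 -0.439  0.112] [[0.5, -0.462, 0.003], [0.552, -0.411, 0.153]]
sce
[... 976 characters left out ...]
72 [ 0.518 -0.454  0.127] [[0.494, -0.464, 0.004], [0.544, -0.418, 0.153]]
side tin_standing 0.69 [276. 199.] 1031 [ 0.428 -0.295  0.109] [[0.405, -0.299, 0.009], [0.45, -0.256, 0.153]]
side jar 0.5 [192. 236.] 159 [ 0.548 -0.029  0.055] [[0.53, -0.044, 0.029], [0.566, -0.006, 0.058]]
side hammer 0.58 [202. 306.] 1116 [ 0.728 -0.065  0.022] [[0.678, -0.216, -0.002], [0.755, 0.036, 0.028]]
side tub 0.91 [132. 285.] 947 [0.712 0.193 0.036] [[0.66, 0.119, -0.001], [0.758, 0.225, 0.061]]
side tub 0.23 [202. 238.] 1601 [ 0.548 -0.058  0.039] [[0.51, -0.124, 0.003], [0.584, 0.068, 0.062]]
side screwdriver 0.82 [315. 308.] 583 [ 0.65  -0.378  0.022] [[0.622, -0.422, -0.001], [0.693, -0.287, 0.027]]
```

View pics/scene0.png

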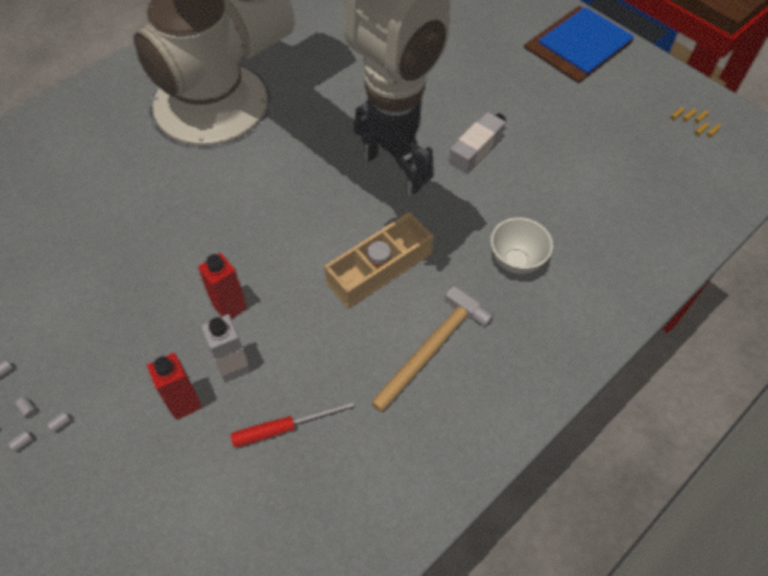

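View pics/side0.png

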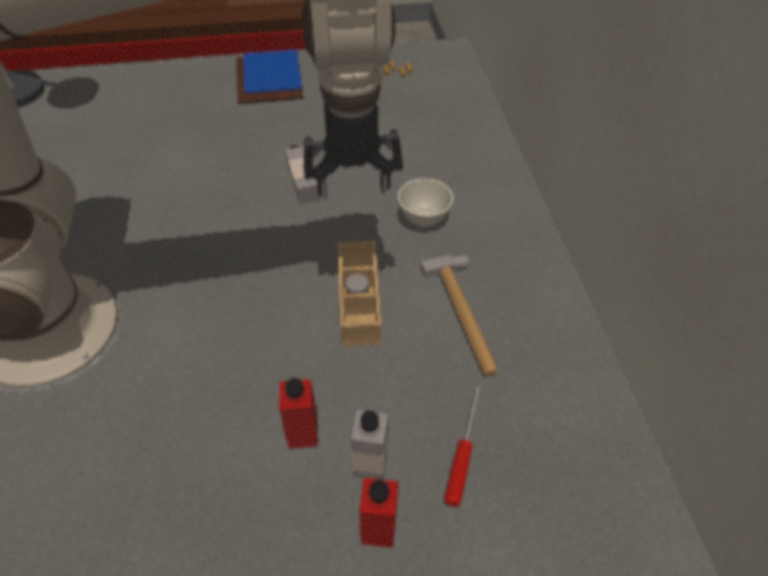

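The scene shows four tin candidates. Pixels are (row, col) in the unscaled picture.
- **Red, standing:** (190,150) and (258,120). These are look-alikes to leave alone.
- **Silver, standing:** (231,150), between the two reds. This is tin_standing.
- **Silver, lying:** (92,319), with its cap toward the upper right (+y). This is tin_lying.

The crate is at (177,254), with the jar in its middle cell.

```bash
cat >> h.py <<'E'
def rect(Q,cells=0.001):
    """min-area rectangle (m, deg) of xy points, after outlier trimming"""
    q=Q[:,:2].astype(np.float32)
    lo,hi=np.percentile(q,[1,99],axis=0);q=q[((q>=lo-.003)&(q<=hi+.003)).all(1)]
    c,s,a=cv2.minAreaRect(q*1000); return np.round(c,1),np.round(s,1),round(a,1)
def sel(P,x,y,z):
    m=np.ones(P.shape[:2],bool)
    for i,r in enumerate((x,y,z)): m&=(P[...,i]>r[0])&(P[...,i]<r[1])
    return m
E
python3 - <<'E'
from h import *
im,P=cloud('wrist');save(im,'w0.png');np.save('wrist0.npy',P)
s=cv2.imread('pics/scene0.png')
cv2.imwrite('pics/crop.png',np.hstack([cv2.resize(s[230:430,130:290],None,fx=2.4,fy=2.4),cv2.resize(s[90:190,420:540],(384,480))]))
for c in ['scene','side','wrist']:
    P=np.load(c+'0.npy')
    for n,b in dict(rim=((.48,.63),(-.16,.1),(.054,.066)),jar=((.51,.6),(-.07,.01),(.048,.0555)),lyT=((.42,.54),(.2,.36),(.042,.052)),lyCap=((.42,.54),(.2,.5),(.028,.041)),shold=((.48,.58),(-.4,-.29),(.122,.136)),cap=((.48,.58),(-.4,-.29),(.147,.158)),table=((.4,.7),(-.5,.5),(-.01,.01))).items():
        Q=P[sel(P,*b)]
        if len(Q)>15: print(c,n,len(Q),rect(Q),np.round(np.median(Q,0),4))
E
```

```text
scene rim 708 (array([552.3, -24.6]), array([193.2,  71.7]), 85.1) [ 0.5526 -0.0266  0.0585]
scene jar 192 (array([554.8, -27.6]), array([75.1, 70.6]), 87.3) [ 0.5504 -0.0245  0.0529]
scene lyT 418 (array([478.5, 305.5]), array([ 49., 112.]), 8.0) [0.4795 0.303  0.0457]
scene lyCap 138 (array([478. , 324.8]), array([ 46.5, 153.8]), 7.1) [0.4936 0.2968 0.035 ]
scene shold 250 (array([ 526.7, -339.3]), array([45.6, 45.5]), 71.5) [ 0.5365 -0.3446  0.1296]
scene cap 94 (array([ 526.6, -339.1]), array([24.2, 24.3]), 36.6) [ 0.5278 -0.3398  0.1518]
scene table 27644 (array([550.1,  -3.7]), array([987.8, 299.8]), 90.0) [ 5.762e-01 -1.213e-01 -1.000e-04]
side rim 626 (array([548.4, -26.3]), array([196. ,  67.9]), 84.6) [ 0.5478 -0.0314  0.0586]
side jar 179 (array([548.2, -28.1]), array([68.9, 55.9]), 84.4) [ 0.5451 -0.0264  0.0534]
side lyT 224 (array([470. , 304.1]), array([ 39.9, 113.5]), 10.8) [0.4669 0.3006 0.0454]
side lyCap 72 (array([465. , 321.1]), array([ 40.1, 155.8]), 11.7) [0.4686 0.2521 0.034 ]
side shold 328 (array([ 522.9, -340.3]), array([46.3, 46.1]), 72.4) [ 0.5206 -0.3506  0.1297]
side cap 126 (array([ 523.3, -340.5]), array([24.5, 24.6]), 31.0) [ 0.5231 -0.3409  0.1514]
side table 26805 (array([550. , -12.4]), array([300. , 969.2]), 0.0) [ 5.580e-01 -1.971e-01 -4.000e-04]
wrist rim 5255 (array([550. , -24.9]), array([192.2,  68.1]), 84.5) [ 0.5486 -0.0194  0.0598]
wrist jar 534 (array([549.9, -26.3]), array([78.3, 56.2]), 84.5) [ 0.5516 -0.0245  0.0535]
wrist table 80330 (array([549.7, -59.1]), array([298.7, 435.9]), 0.0) [5.505e-01 7.900e-03 3.000e-04]
```

View pics/crop.png

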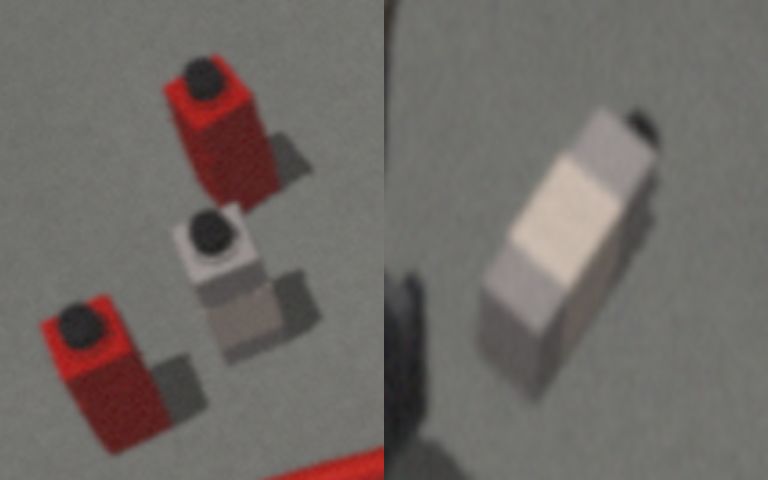

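View pics/w0.png

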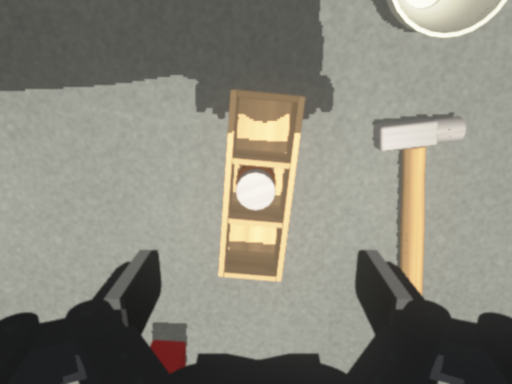

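Crop check: the middle standing tin is silver, and the lying tin is silver with a paper band and its cap at +y. The wrist view gives a clean fit of the crate (rim corners about (235,92) to (280,280)). Its centre is (0.550, -0.025) and its yaw is -5.5°. Next I move over the lying tin for a closer look.

```bash
python3 -m jog '[[0,-0.7,1.5,0,0,0,0.4],[0,-1.4,3,0,0,0,0.8],[0,-2,4.5,0,0,0,1.2],[0,-2.5,6,0,0,0,1.5],[0,-3,7.5,0,0,0,1.8]]'
python3 -m jog '[[0,0,1.5,0,0,0,0],[0,0,2.5,0,0,0,0],[0,0,2.5,0,0,0,0],[0,0,2.5,0,0,0,0]]'
cat > lie.py <<'E'
from h import *
im,P=cloud('wrist');save(im,'w1.png')
for n,b in dict(T=((.40,.56),(.18,.42),(.040,.052)),cap=((.40,.56),(.36,.5),(.02,.041)),all=((.4,.56),(.18,.45),(.015,.052))).items():
    Q=P[sel(P,*b)]; print(n,len(Q),rect(Q) if len(Q)>10 else '',np.round(np.median(Q,0),4))
E
python3 lie.py
```

```text
time: 1.35
ee_pos: [0.4742, 0.1888, 0.2315]
tcp_rot: [-90.0, -0.0, 9.1]
wrist_force: [0.3, -1.2, -0.5]
opening: 0.0851
time: 1.75
ee_pos: [0.4748, 0.2502, 0.2311]
tcp_rot: [-90.0, 0.0, 9.1]
wrist_force: [-0.6, -0.8, 0.0]
opening: 0.0854
T 6888 (array([475.4, 316.2]), array([ 46.4, 131. ]), 7.4) [0.4748 0.3215 0.0464]
cap 663 (array([465.6, 391.1]), array([30. , 20.5]), 6.9) [0.4653 0.3913 0.0348]
all 7546 (array([474.1, 326.3]), array([ 46.4, 151.3]), 7.4) [0.4734 0.3274 0.0463]
```

View pics/w1.png

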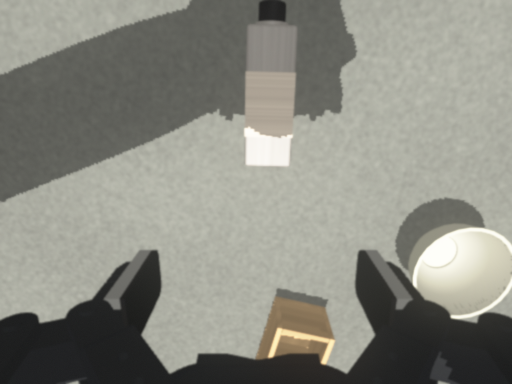

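The lying tin's origin is (0.4754, 0.3162) and its axis points at 97.4° toward the cap; it sits at pixel rows 0–165, column 270. I'll grasp 35 mm toward the cap with the tool leaning 40° toward the cap side. A 90° turn about the jaw axis then stands the tin up.

```bash
python3 -m jog '[[0,-0.1,1.4,-0.3,-1.5,-0.2,-0.1],[0,-0.2,2.8,-0.5,-3.1,-0.4,-0.2],[0,-0.3,4.2,-0.7,-4.7,-0.6,-0.34],[0,-0.4,5.5,-0.9,-6.3,-0.8,-0.34],[0,-0.5,6.6,-1,-7.93,-1.03,-0.34]]'
python3 -m jog '[[0,0,0,-1.5,0,0,0],[0,0,0,-3,0,0,0],[0,0,0,-4,0,0,0],[0,0,0,-4,0,0,0],[0,0,0,-4,0,0,0]]'
python3 - <<'E'
from h import *
o=bot.get_obs();M=R.from_euler('xyz',o['tcp_rot'],degrees=True).as_matrix()
print(o['q'].round(1));print(M.round(3))
print((np.array([.4725,.3388,.014])-o['ee_pos'])/.025)
E
```

```text
time: 2.3
ee_pos: [0.4643, 0.4059, 0.2078]
tcp_rot: [-126.7, 0.6, 7.0]
wrist_force: [1.9, 0.4, 0.8]
opening: 0.0854
time: 2.8
ee_pos: [0.4647, 0.4042, 0.1093]
tcp_rot: [-126.4, 0.6, 6.9]
wrist_force: [-0.2, 0.4, 0.1]
opening: 0.0851
[ 52.   40.7  35.4 112.6 -24.4 141.1]
[[ 0.993  0.062 -0.103]
 [ 0.12  -0.591  0.798]
 [-0.011 -0.805 -0.594]]
[ 0.31009007 -2.61544137 -3.81270618]
```

```bash
python3 -m jog '[[0,0.08,-0.65,-0.95,0,0,0],[0,0.16,-1.3,-1.9,0,0,0],[0,0.23,-1.95,-2.85,0,0,0],[0,0.31,-2.6,-3.8,0,0,0],[0,0.31,-2.6,-3.8,0,0,0]]'
python3 -m jog '[[0,0,0,0,0,0,0],[1,0,0,0,0,0,0],[1,0,0,0,0,0,0],[1,0,0,0,0,0,0],[1,0,0,0,0,0,0]]' 80
python3 -m jog '[[1,0,0,0,0,0,0],[1,0,0,0,0,0,0],[1,0,0,0,0,0,0]]'
```

```text
time: 3.3
ee_pos: [0.4722, 0.3379, 0.0133]
tcp_rot: [-126.5, 0.7, 6.8]
wrist_force: [0.2, -0.3, 0.1]
opening: 0.0854
time: 3.8
ee_pos: [0.4724, 0.3412, 0.0144]
tcp_rot: [-126.3, 0.5, 7.0]
wrist_force: [0.1, 3.2, 6.0]
opening: 0.045
time: 4.1
ee_pos: [0.4723, 0.3412, 0.0144]
tcp_rot: [-126.3, 0.5, 7.0]
wrist_force: [-0.9, 2.9, 6.0]
opening: 0.0452
```

```bash
python3 -m jog '[[1,0,0,1,0,0,0],[1,0,0,3,0,0,0],[1,0,0,5,0,0,0],[1,0,0,7,0,0,0],[1,0,-1,9,0,0,0]]'
python3 -m jog '[[1,0,-1,0,1.65,0.2,0],[1,0,-2,0,3.3,0.4,0],[1,0,-3,0,5,0.6,0],[1,0,-4,0,6.6,0.8,0],[1,0,-5,0,8.3,1,0]]'
python3 -m jog '[[1,0,0,0,1.65,0.2,0],[1,0,0,0,3.3,0.4,0],[1,0,0,0,5,0.6,0],[1,0,0,0,6.6,0.8,0],[1,0,0,0,8.3,1,0]]'
python3 - <<'E'
from h import *
o=bot.get_obs();M=R.from_euler('xyz',o['tcp_rot'],degrees=True).as_matrix()
print(o['q'].round(1));print(M.round(3))
im,P=cloud('wrist');save(im,'w2.png')
E
```

```text
time: 4.6
ee_pos: [0.4716, 0.3194, 0.2344]
tcp_rot: [-126.3, 0.6, 7.1]
wrist_force: [1.0, -0.1, -3.4]
opening: 0.0454
time: 5.1
ee_pos: [0.4718, 0.1925, 0.2342]
tcp_rot: [-84.3, 0.2, 7.4]
wrist_force: [0.7, 0.3, -2.8]
opening: 0.0456
time: 5.6
ee_pos: [0.4723, 0.1925, 0.2342]
tcp_rot: [-42.5, -0.2, 7.4]
wrist_force: [0.3, 0.3, -3.9]
opening: 0.0453
[-1.8  0.5 -4.7 94.6 46.7 76.4]
[[ 0.992 -0.093 -0.09 ]
 [ 0.129  0.731  0.67 ]
 [ 0.003 -0.676  0.737]]
```

View pics/w2.png

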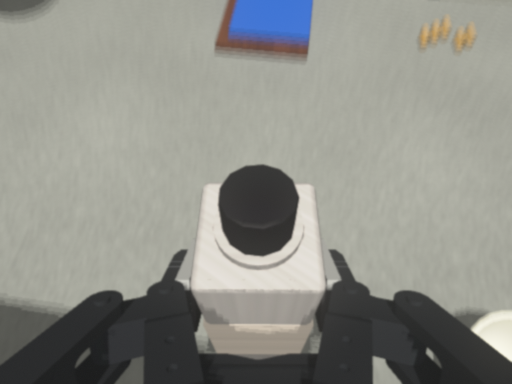

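The tin is held symmetrically (cap at pixel (210,258)), with about 6° of the turn left. I'll finish the turn, align the yaw with the crate, move over the left cell and measure the held tin.

```bash
python3 -m jog '[[1,0.7,-1.2,0,0.6,0.08,0],[1,1.4,-2.4,0,1.23,0.16,0],[1,2,-3.4,0,1.23,0.16,0]]'
python3 -m jog '[[1,0.5,-0.8,0,0,0,-1.3],[1,1,-1.5,0,0,0,-2.58],[1,1.4,-2.2,0,0,0,-2.58],[1,1.4,-2.2,0,0,0,-2.58],[1,1.4,-2.2,0,0,0,-2.58]]'
cat > held.py <<'E'
from h import *
def plane(Q):
    for _ in range(4):
        c=Q.mean(0);n=np.linalg.svd(Q-c,full_matrices=False)[2][2];r=(Q-c)@n;Q=Q[abs(r)<max(2*r.std(),.0008)]
    return c,n*np.sign(n[2]),len(Q)
o=bot.get_obs();M=R.from_euler('xyz',o['tcp_rot'],degrees=True).as_matrix();t=o['ee_pos']
im,P=cloud('wrist')
g=t-.019*M[:,1]; d=np.linalg.norm(P[...,:2]-g[:2],axis=-1)
Q=P[(d<.04)&(P[...,2]>g[2]-.005)]
h,e=np.histogram(Q[:,2],60);print('tcp',t,'grasp',g,'jaw yaw',np.degrees(np.arctan2(M[1,0],M[0,0])),'jaw z',M[2,0])
top=np.percentile(Q[:,2],99);print('captop',top)
S=Q[abs(Q[:,2]-(top-.022))<.008]
c,n,k=plane(S);print('shoulder',c,'n',n,k); 
S2=S[abs((S-c)@n)<.003];print('rect',rect(S2))
C=Q[Q[:,2]>top-.004];print('cap',rect(C))
E
python3 held.py
```

```text
time: 5.95
ee_pos: [0.5223, 0.1062, 0.2313]
tcp_rot: [-36.6, 0.2, 7.5]
wrist_force: [1.0, 1.2, -3.1]
opening: 0.0452
time: 6.45
ee_pos: [0.557, 0.0529, 0.2327]
tcp_rot: [-36.7, 0.0, -5.4]
wrist_force: [0.1, 0.9, -2.6]
opening: 0.0452
tcp [0.55702778 0.05289517 0.23268302] grasp [0.55560634 0.03772501 0.24403405] jaw yaw -5.3855827889176595 jaw z -0.0007638707810263233
captop 0.2947536969642109
shoulder [0.55533244 0.03182211 0.27251947] n [0.00243257 0.0223722  0.99974675] 9611
rect (array([556.4,  40.4]), array([52.6, 72.6]), 83.8)
cap (array([554.5,  28.9]), array([56.7, 42.7]), 85.5)
```

```bash
cat >> held.py <<'E'
C=Q[(Q[:,2]>c[2]+.017)&(np.linalg.norm(Q[:,:2]-g[:2]-[0,0],axis=1)<.027)];print('cap2',rect(C),len(C))
S3=S2[(abs((S2-g)@M[:,0])<.03)&(np.linalg.norm(S2[:,:2]-g[:2],axis=1)<.034)]
hz=M[:2,1]/np.linalg.norm(M[:2,1]);u=(S3[:,:2]-g[:2])@hz;v=(S3-g)@M[:,0]
print('shoulder far edge',np.percentile(u,99.5),'jaw extents',np.percentile(v,[.5,99.5]))
E
python3 -m jog '[[1,0,0,0,0.2,0,0],[1,0,0,0,0.2,0,0],[1,0,0,0,0.2,0,0],[1,0,0,0,0.2,0,0]]'; python3 held.py
```

```text
time: 6.9
ee_pos: [0.557, 0.053, 0.2329]
tcp_rot: [-35.6, 0.1, -5.4]
wrist_force: [0.3, -0.5, -3.0]
opening: 0.0453
tcp [0.5569784  0.05302701 0.23289358] grasp [0.55554484 0.03764743 0.24395764] jaw yaw -5.38883122761752 jaw z -0.0015490873680823435
captop 0.2948076784586489
shoulder [0.55532338 0.03130361 0.27228412] n [1.21149779e-04 2.69839474e-03 9.99996352e-01] 9468
rect (array([556.1,  40. ]), array([52.5, 72.4]), 84.6)
cap (array([554.3,  28.8]), array([55.7, 36.2]), 86.1)
cap2 (array([556.4,  43.2]), array([25.7, 25.3]), 44.4) 4585
shoulder far edge 0.027180247923070874 jaw extents [-0.02864229  0.02866187]
```

The tin is now upright (normal within 0.003 rad). Its axis is about 5.5 mm too far in +y, so I'll correct that and lower it.

```bash
python3 -m jog '[[1,0,-0.1,-0.8,0,0,0],[1,0,-0.22,-1.6,0,0,0],[1,0,-0.22,-2.4,0,0,0],[1,0,-0.22,-2.4,0,0,0]]'
python3 -m jog '[[1,0,0,-0.3,0,0,0],[1,0,0,-0.6,0,0,0],[1,0,0,-0.9,0,0,0],[1,0,0,-1.2,0,0,0],[1,0,0,-1.2,0,0,0]]'
python3 -m jog '[[1,0,0,-0.3,0,0,0],[1,0,0,-0.6,0,0,0],[1,0,0,-0.9,0,0,0],[1,0,0,-1.2,0,0,0],[1,0,0,-1.2,0,0,0]]'
python3 held.py
```

```text
time: 7.35
ee_pos: [0.5561, 0.0475, 0.1705]
tcp_rot: [-35.6, 0.3, -5.4]
wrist_force: [0.3, 0.0, -2.7]
opening: 0.0453
time: 7.85
ee_pos: [0.5567, 0.0474, 0.1418]
tcp_rot: [-35.6, 0.2, -5.4]
wrist_force: [-0.6, -0.1, -2.7]
opening: 0.0452
time: 8.35
ee_pos: [0.5566, 0.0474, 0.1116]
tcp_rot: [-35.6, 0.2, -5.4]
wrist_force: [-0.7, 0.1, -3.1]
opening: 0.0452
tcp [0.5565519  0.0474297  0.11159175] grasp [0.55513131 0.03204531 0.12265079] jaw yaw -5.406468278195235 jaw z -0.003188667045752297
captop 0.1734814935356828
shoulder [0.55485123 0.02574528 0.15096447] n [2.30482261e-03 4.20125272e-05 9.99997343e-01] 9355
rect (array([555.4,  34.2]), array([52.7, 72.9]), 84.6)
cap (array([553.8,  23.1]), array([55.3, 37.6]), 86.0)
cap2 (array([556.2,  37.4]), array([25.3, 25.5]), 21.0) 4589
shoulder far edge 0.027318235300543295 jaw extents [-0.02875563  0.02864905]
```

```bash
python3 -m jog '[[1,0,0,-0.2,0,0,0],[1,0,0,-0.4,0,0,0],[1,0,0,-0.5,0,0,0],[1,0,0,-0.58,0,0,0],[1,0,0,-0.58,0,0,0]]'; python3 -m jog '[[1,0,0,0,0,0,0]]'; python3 held.py | grep -E 'cap|shoul'
```

```text
time: 8.9
ee_pos: [0.5569, 0.0474, 0.0982]
tcp_rot: [-35.6, 0.1, -5.4]
wrist_force: [1.2, -0.0, -1.9]
opening: 0.0454
time: 9.0
ee_pos: [0.5571, 0.0473, 0.0985]
tcp_rot: [-35.6, 0.1, -5.4]
wrist_force: [0.5, 0.5, -2.2]
opening: 0.0446
captop 0.1604053814287968
shoulder [0.55530699 0.02560733 0.13789144] n [5.27195356e-04 7.39203814e-04 9.99999588e-01] 9394
cap (array([554.6,  23.3]), array([55.9, 37.2]), 86.1)
cap2 (array([556.5,  37.2]), array([25. , 25.9]), 25.2) 4611
shoulder far edge 0.027173471669795998 jaw extents [-0.02864393  0.0285123 ]
```

```bash
python3 -m jog '[[1,0,0,-0.04,0,0,0],[1,0,0,-0.08,0,0,0],[1,0,0,-0.08,0,0,0]]'
python3 -m jog '[[0.6,0,0,0,0,0,0],[0.3,0,0,0,0,0,0],[0,0,0,0,0,0,0],[0,0,0,0,0,0,0],[0,0,0,0,0,0,0]]'
python3 -m jog '[[0,-0.04,-0.4,0.28,0,0,0],[0,-0.1,-1,0.7,0,0,0],[0,-0.2,-2,1.4,0,0,0],[0,-0.3,-3,2.1,0,0,0],[0,-0.4,-3.9,3.5,0,0,0]]'
python3 - <<'E'
from h import *
for c in ['wrist','scene']:
    im,P=cloud(c);save(im,c+'3.png')
    m=sel(P,(.48,.63),(-.02,.1),(.149,.166));print(c,'cap',rect(P[m]),np.median(P[m][:,2]))
    m=sel(P,(.48,.63),(-.02,.1),(.125,.143));print(c,'sh',rect(P[m]),np.median(P[m][:,2]))
    m=sel(P,(.48,.63),(-.16,.1),(.054,.066));print(c,'rim',rect(P[m]))
print(bot.get_obs()['q'].round(1))
E
```

```text
time: 9.35
ee_pos: [0.5573, 0.0474, 0.0975]
tcp_rot: [-35.6, 0.0, -5.4]
wrist_force: [-1.7, -0.7, 4.3]
opening: 0.0449
time: 9.85
ee_pos: [0.557, 0.0474, 0.0964]
tcp_rot: [-35.6, 0.1, -5.4]
wrist_force: [0.7, -0.5, 0.6]
opening: 0.0855
time: 10.35
ee_pos: [0.5463, -0.0509, 0.1828]
tcp_rot: [-35.5, 0.3, -5.4]
wrist_force: [-0.0, -0.6, -0.3]
opening: 0.085
wrist cap (array([557.1,  38.9]), array([25.3, 24.9]), 83.6) 0.15816955907778868
wrist sh (array([556.9,  38.6]), array([46.3, 46. ]), 83.7) 0.1362616306731234
wrist rim (array([552.5,  -0.9]), array([136.1,  68.2]), 84.7)
scene cap (array([558.7,  39. ]), array([22.8, 24.9]), 48.0) 0.15677911215609397
scene sh (array([559.9,  38.5]), array([44.9, 46.9]), 84.0) 0.13538900869609993
scene rim (array([552.5, -25.4]), array([193. ,  71.5]), 84.6)
[-28.3  20.9   9.  106.3  48.6  54.2]
```

View pics/wrist3.png

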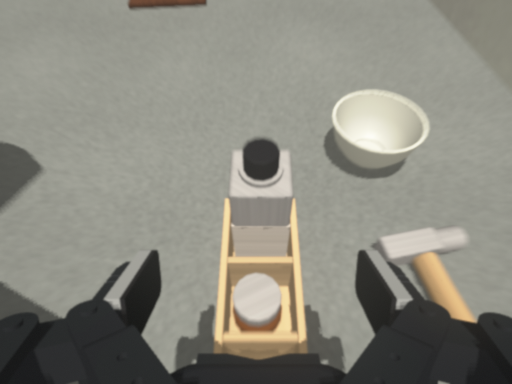

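The first tin stands in the left cell: shoulder z 0.136, about 2 mm from the cell axis. The jar is in place at pixel (300,257), and the tub and hammer are undisturbed. Now for the standing tin.

```bash
python3 -m jog '[[0,0,-0.6,1,-1.6,0.15,0],[0,0,-1.2,2,-3.2,0.3,0],[0,0,-2,3,-4.8,0.45,0],[0,0,-3,3,-6.4,0.6,0],[0,0,-4,3,-8,0.75,0]]'
python3 -m jog '[[0,-0.2,-1.4,0.2,-1.5,0.14,0],[0,-0.4,-2.8,0.2,-2.9,0.27,0],[0,-0.6,-4.2,0.2,-2.9,0.27,0],[0,-0.8,-5.4,0.2,-2.9,0.27,0],[0,-0.8,-5.4,0.2,-2.9,0.27,0]]'
python3 -m jog '[[0,0,-0.3,0,0,0,-1.2],[0,0,-0.6,0,0,0,-2.5],[0,0,-0.6,0,0,0,-2.5],[0,0,-0.6,0,0,0,-2.5]]'
python3 - <<'E'
from h import *
o=bot.get_obs();M=R.from_euler('xyz',o['tcp_rot'],degrees=True).as_matrix();print(M.round(3))
im,P=cloud('wrist');save(im,'w4.png')
m=sel(P,(.48,.58),(-.39,-.29),(.144,.158));print('cap',rect(P[m]),m.sum())
m=sel(P,(.48,.58),(-.385,-.29),(.123,.137));print('sh',rect(P[m]),m.sum())
E
```

```text
time: 10.95
ee_pos: [0.5477, -0.1512, 0.2608]
tcp_rot: [-76.2, -0.2, -5.5]
wrist_force: [-0.6, -0.1, -0.8]
opening: 0.0854
time: 11.45
ee_pos: [0.5266, -0.2875, 0.2631]
tcp_rot: [-90.4, 0.0, -5.6]
wrist_force: [0.4, 0.2, -0.5]
opening: 0.0854
time: 11.85
ee_pos: [0.5272, -0.2996, 0.2637]
tcp_rot: [-90.3, 0.0, -17.8]
wrist_force: [-0.2, -0.8, 0.4]
opening: 0.0855
[[ 0.952 -0.002  0.305]
 [-0.305 -0.005  0.952]
 [-0.    -1.    -0.006]]
cap (array([ 524.3, -338.7]), array([25.1, 25.4]), 87.0) 760
sh (array([ 524.5, -338.6]), array([45.5, 46. ]), 72.5) 1656
```

View pics/w4.png

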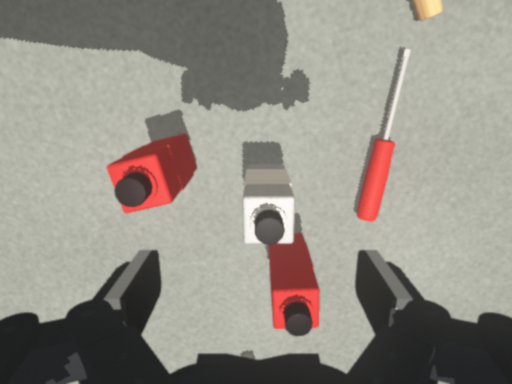

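The silver tin is at pixel (215,268), between the reds at (185,135) and (300,295), at (0.5244, -0.3387). The jaw yaw already matches it.

```bash
python3 -m jog '[[0,-0.05,-0.8,0,0,0,0],[0,-0.11,-1.56,0,0,0,0],[0,-0.11,-1.56,0,0,0,0],[0,-0.11,-1.56,-1.3,0,0,0],[0,-0.11,-1.56,-2.6,0,0,0]]'
python3 -m jog '[[0,0,0,-1.2,0,0,0],[0,0,0,-2.4,0,0,0],[0,0,0,-3.5,0,0,0],[0,0,0,-4.3,0,0,0],[0,0,0,-4.3,0,0,0]]'
python3 -m jog '[[0.3,0,0,0,0,0,0],[1,0,0,0,0,0,0],[1,0,0,0,0,0,0],[1,0,0,0,0,0,0],[1,0,0,0,0,0,0]]' 70
python3 -m jog '[[1,0,0,0,0,0,0],[1,0,0,0,0,0,0],[1,0,0,0,0,0,0]]'
```

```text
time: 12.4
ee_pos: [0.5246, -0.3402, 0.1987]
tcp_rot: [-90.4, -0.1, -18.0]
wrist_force: [0.6, -0.5, -0.3]
opening: 0.0854
time: 12.9
ee_pos: [0.5228, -0.3387, 0.0881]
tcp_rot: [-90.3, 0.3, -18.0]
wrist_force: [0.3, 0.7, 0.0]
opening: 0.0852
time: 13.4
ee_pos: [0.5248, -0.3397, 0.0932]
tcp_rot: [-90.4, -0.1, -18.0]
wrist_force: [-1.8, -0.3, 5.5]
opening: 0.0455
time: 13.7
ee_pos: [0.5248, -0.3397, 0.0932]
tcp_rot: [-90.4, -0.1, -18.0]
wrist_force: [-1.9, 0.8, 5.4]
opening: 0.0455
```

```bash
python3 -m jog '[[1,0,0,0.8,0,0,0],[1,0,0,2,0,0,0],[1,0,0,3.4,0,0,0],[1,0,0,4.6,0,0,0],[1,0,0,5.2,0,0,0]]'
python3 -m jog '[[1,0.1,1,0,0,0,0.5],[1,0.2,2.5,0,0,0,1],[1,0.4,4,0,0,0,1.5],[1,0.5,5.5,0,0,0,2],[1,0.6,7,0,0,0,2.5]]'
python3 -m jog '[[1,0.1,1.2,0,0,0,0],[1,0.17,2.4,0,0,0,0],[1,0.17,3.1,0,0,0,0],[1,0.17,3.1,0,0,0,0],[1,0.17,3.1,0,0,0,0]]'
cat > held2.py <<'E'
from h import *
o=bot.get_obs();M=R.from_euler('xyz',o['tcp_rot'],degrees=True).as_matrix();t=o['ee_pos'];print('tcp',t.round(4),M.round(3)[:,0])
for cam in ['scene','side']:
    im,P=cloud(cam)
    near=(np.linalg.norm(P[...,:2]-t[:2],axis=-1)<.045)
    b=near&(P[...,2]<t[2]-.02)&(P[...,2]>max(t[2]-.1,.065))
    Q=P[b];print(cam,len(Q),rect(Q))
E
python3 held2.py
```

```text
time: 14.2
ee_pos: [0.5247, -0.3394, 0.2247]
tcp_rot: [-90.4, -0.2, -17.9]
wrist_force: [0.4, -0.5, -3.3]
opening: 0.0454
time: 14.7
ee_pos: [0.5391, -0.1627, 0.2214]
tcp_rot: [-90.3, 0.0, -5.4]
wrist_force: [0.5, -0.2, -3.0]
opening: 0.045
time: 15.2
ee_pos: [0.5436, -0.0866, 0.2215]
tcp_rot: [-90.4, -0.0, -5.4]
wrist_force: [0.1, -0.9, -3.5]
opening: 0.0453
tcp [ 0.5436 -0.0866  0.2215] [ 0.996 -0.094  0.   ]
scene 434 (array([555. , -98.2]), array([65.4, 35.1]), 40.6)
side 390 (array([ 539.1, -110.2]), array([ 6.7, 44.8]), 84.7)
```

```bash
python3 -m jog '[[1,0,0,-0.8,0,0,0],[1,0,0,-1.6,0,0,0],[1,0,0,-2.2,0,0,0],[1,0,0,-2.4,0,0,0],[1,0,0,-2.4,0,0,0]]'
python3 -m jog '[[1,0,0,-0.4,0,0,0],[1,0,0,-0.8,0,0,0],[1,0,0,-1.2,0,0,0],[1,0,0,-1.6,0,0,0],[1,0,0,-1.6,0,0,0]]'
python3 -m jog '[[1,0,0,-0.2,0,0,0],[1,0,0,-0.4,0,0,0],[1,0,0,-0.6,0,0,0],[1,0,0,-0.8,0,0,0],[1,0,0,-0.8,0,0,0]]'
```

```text
time: 15.8
ee_pos: [0.5432, -0.0873, 0.1609]
tcp_rot: [-90.3, 0.1, -5.5]
wrist_force: [0.3, 0.0, -4.3]
opening: 0.045
time: 16.3
ee_pos: [0.5427, -0.0865, 0.1195]
tcp_rot: [-90.3, 0.1, -5.5]
wrist_force: [0.3, -0.2, -4.2]
opening: 0.0449
time: 16.8
ee_pos: [0.5431, -0.0866, 0.1006]
tcp_rot: [-90.3, 0.1, -5.5]
wrist_force: [-0.1, 0.1, -4.1]
opening: 0.0448
```

Wrist force z is still about -4 N, so the tin has not touched the floor. I'll lower it the last 1.5 mm, release, and back straight up.

```bash
python3 -m jog '[[1,0,0,-0.04,0,0,0],[1,0,0,-0.08,0,0,0],[1,0,0,-0.08,0,0,0],[1,0,0,-0.08,0,0,0]]'
python3 -m jog '[[0.6,0,0,0,0,0,0],[0.3,0,0,0,0,0,0],[0,0,0,0,0,0,0],[0,0,0,0,0,0,0],[0,0,0,0,0,0,0]]'
python3 -m jog '[[0,0,0,0.5,0,0,0],[0,0,0,1.5,0,0,0],[0,0,0,3,0,0,0],[0,0,0,4.5,0,0,0],[0,0,0,6,0,0,0]]'
python3 -m jog '[[0,-1,0,0.5,0,0,0],[0,-2,0,1,0,0,0],[0,-3,0,1,0,0,0],[0,-3,0,1,0,0,0],[0,-3,0,1,0,0,0]]'
python3 - <<'E'
from h import *
for c in ['wrist','scene','side']:
    im,P=cloud(c);save(im,c+'5.png',1.5 if c=='scene' else 1)
    for n,y in dict(L=(-.01,.09),R=(-.14,-.04)).items():
        m=sel(P,(.48,.63),y,(.145,.166));print(c,n,'cap',rect(P[m]) if m.sum()>9 else '',np.median(P[m][:,2]).round(4),end=' ')
        m=sel(P,(.48,.63),y,(.126,.142));print('sh',rect(P[m]) if m.sum()>9 else '',np.median(P[m][:,2]).round(4))
    m=sel(P,(.48,.63),(-.16,.1),(.054,.066));print(c,'rim',rect(P[m]))
E
```

```text
time: 17.2
ee_pos: [0.5436, -0.0867, 0.0995]
tcp_rot: [-90.3, -0.0, -5.5]
wrist_force: [-0.3, 0.4, -2.8]
opening: 0.0453
time: 17.7
ee_pos: [0.5437, -0.0867, 0.0997]
tcp_rot: [-90.3, -0.0, -5.5]
wrist_force: [0.5, -0.4, 0.7]
opening: 0.0856
time: 18.2
ee_pos: [0.5433, -0.0866, 0.252]
tcp_rot: [-90.3, -0.1, -5.5]
wrist_force: [1.6, 0.0, 0.7]
opening: 0.0854
time: 18.7
ee_pos: [0.4687, -0.0867, 0.2755]
tcp_rot: [-90.4, -0.1, -5.5]
wrist_force: [0.7, 0.5, 0.5]
opening: 0.0854
wrist L cap (array([555.5,  32.9]), array([11.9, 25. ]), 79.7) 0.1579 sh (array([555.8,  29.8]), array([27. , 46.6]), 83.0) 0.1363
wrist R cap (array([542.8, -86.1]), array([25.3, 25.1]), 86.3) 0.1581 sh (array([543.1, -85.8]), array([45.2, 46.5]), 84.9) 0.1363
wrist rim (array([549.5, -30.7]), array([178.5,  68.3]), 84.5)
scene L cap (array([560.4,  38. ]), array([24.1, 23.8]), 77.3) 0.1569 sh (array([559.1,  38.5]), array([45.4, 47.2]), 85.7) 0.1353
scene R cap (array([545.7, -86.3]), array([24.1, 25.4]), 33.2) 0.1564 sh (array([545.8, -87. ]), array([45.6, 46.9]), 83.4) 0.135
scene rim (array([552.8, -25.6]), array([192.4,  70.6]), 84.6)
side L cap (array([555.7,  36.5]), array([24.4, 23.7]), 72.9) 0.1563 sh (array([555.7,  36.7]), array([46.7, 44.2]), 82.9) 0.1348
side R cap (array([541.4, -88.3]), array([24.9, 24.4]), 60.2) 0.1567 sh (array([541.5, -88.8]), array([46.2, 45.7]), 82.9) 0.1353
side rim (array([548.3, -26.9]), array([193.5,  67.8]), 84.7)
```

View pics/scene5.png

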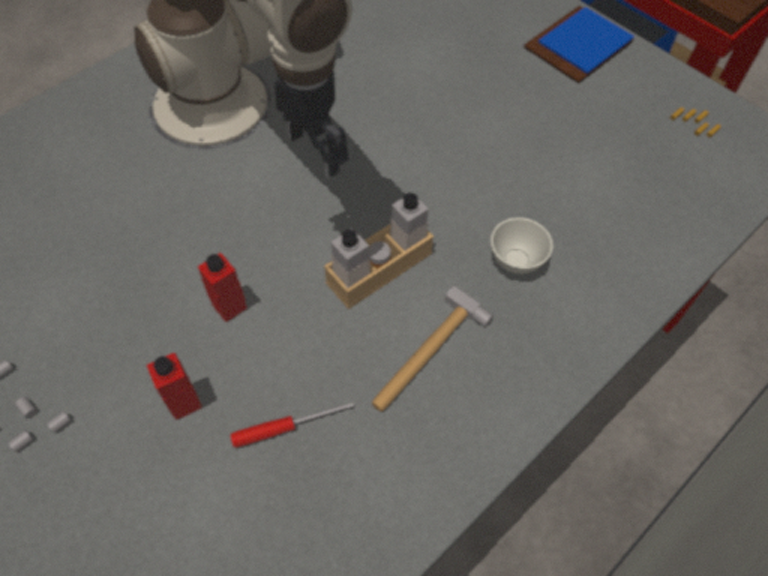

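Both silver tins stand in the end cells, at pixels (row, col) (245,350) and (215,410), and the jar is still between them. The bystanders and the red look-alikes are where they started. The arm is clear.

```bash
python3 -c "from workcell import bot; bot.job_done(); print(bot.get_obs()['time'])"
```

```text
the job is handed in; nothing more can be done
the job is handed in; nothing more can be done
```

Both oil tins are standing cap-up in the crate's end cells, and I handed the job in at about 19 s of the 64 s allowed. The lying tin was stood up in the gripper and lowered into the left cell. The silver standing tin was lowered into the right cell.

**What the last checks showed:**
- **Tins:** each is about 2–3 mm from its cell's axis. Both shoulders are at about 0.136 m (nominal 0.136 m), so they are seated on the cell floor. The cap and shoulder centres agree within about 1.5 mm, so they are upright.
- **Crate and bystanders:** the crate fit is unchanged to within about 2 mm. By eye, the jar, hammer, tub, screwdriver and red tins have not moved; I did not re-measure them.
- **Arm:** it ended clear of everything with the gripper open.

**What disagreed:** the scene and side cameras differ by about 4 mm in x, with the wrist camera in between, which is within the calibration and the tolerances. In the last wrist picture the left tin was partly out of frame, so its final position rests on the other two cameras and an earlier wrist view. The planned 40° lean for the first grasp only reached about 36°; I allowed for this when standing the tin up.

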